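# Reload the block heater and reset its cutout

### The arm

A 6-joint arm with a two-finger parallel gripper is mounted at the origin on the work surface. World frame = base frame: x ahead of the robot, y to its left, z up, the work surface at z = 0. Lengths are in m, angles in rad, forces in N, time in s.
With the tool pointing down it reaches from about 0.275 to 0.825 m from the base axis. Payload 4.9 kg.
Tool frame: the origin (TCP) lies at the very end of the fingers, on their centre line; the grasp point (between the pads) lies 19 mm behind it; z points along the fingers, y is the line along which they close (so a half turn about z gives the same grasp; the last joint's range is limited). The gripper opens to 85 mm and grips with 20 to 120 N. Pads are 22 mm wide; open, the fingers measure 114 mm over their backs; the gripper's body (76 mm by 85 mm) begins 54 mm behind the grasp point. The pads swing forward as they close: fully open they stand 13 mm farther back than shut.
Start: joints at [-1.356, 0.326, -0.193, 1.052, 0, 1.437], TCP at [0.188, -0.517, 0.231] pointing down, gripper open.
Joint ranges: [-2.65, 2.65], [-0.97, 1.79], [-1.3, 1.35], [-1.93, 2.1], [-1.47, 1.37], [-3.14, 3.14]. Speed limits (rad/s): [2.57, 2.57, 3.14, 3.14, 3.14, 3.14].

### API

Orientations are given as a unit quaternion [w, x, y, z].
In Python, from cell import r gives the robot as it stands.
- The arm moves only by the shell command python3 -m crank 'ROWS' [FORCE]. ROWS is a JSON object of lists of equal length, an entry for each row: "offset": the shift along the tool's x, y, z in cm, a list of three; "spin": the turn about the tool's z in degrees; "grip": the closure, from 0 (fully open) to 1 (shut). A call has exactly 10 rows; each row shifts and turns the commanded pose from where the row before left it, along the tool's axes as they then stand; what a row does not reach is not made up. A row lasts 1/8 s, in which the tool goes at most 62.5 mm and 10.7 degrees, less where a joint would pass 70% of its speed; a pose out of reach is approached as far as the arm can. A call with a gripper value outside its range is refused whole. The fingers move at their own pace and stop on an object; FORCE is the grip in N (left out, the last holds). Time passes only in rows, so rows that do not move let the fingers close, or fill a call up. It gives the time, the measured TCP pose, the force, the opening and the grip force at its end, in the units of the state.
- r.state(): the state, without advancing time (a new reading comes with each control period).
- r.grab_frame(name): name is "scene" or "top" or "wrist"; returns a dict with "image" (384x512x3 uint8, red, green, blue), "z_map" (384x512 float32, m along the optical axis (not along the pixel's ray), 0 where there is no reading), "intrinsics" (3x3 intrinsics, pixels), "k1" (the pictures are not rectified: a ray, as slopes to the right and down, at radius r is drawn at 1 + k1 r^2 times it, then the intrinsics apply), "rvec" (rotation vector, rad) and "tvec" (3), from world to camera coordinates, as OpenCV has them. Camera axes: x right, y down, z forward; pixel columns grow to the right and rows downward; lengths in m; the calibration is good to about 2 mm. A picture is of the moment at which its call begins.
- r.close_job(): hands the job in; it is judged then, once.
The state is a dict: "t": time; "qpos": joint angles; "joint_vel": joint speeds; "joint_torque": joint torques, N m; "position": TCP position; "tool_rot": TCP orientation; "wrist_force": force on the tool from outside, world axes, zero at the start; "wrist_torque": the same for the moment, N m; "gripper_width": finger opening in m; "gripper_force": force on a finger pad.
Only numpy, scipy, OpenCV 4.12 (cv2) and the standard library are available. Lean on these libraries where they do the work, as an engineer would, in place of code of your own. Each camera call takes 0.05 s, during which the arm holds its last target. There are 200 camera calls.

### The job

The block heater has tripped with its two blocks out on the sloping stand. Lift the plain rectangular block and the round-ended block off the stand and seat each fully down in the nest of its own shape; only when both are home and let go, reset the tripped cutout by pushing its lever all the way to off (towards the robot) and then throwing it all the way on (away from the robot). Do not drop the blocks or knock them over, and leave the round block and the other things on the bench where they are.

Things in the scene. Friction and masses are not known exactly. Their poses are not given: they have to be found in the camera images.
- block_rect_center (a point): Centre (half-way up) of the plain rectangular block: solid bare aluminium, 90 mm long (x) by 46 mm wide (y) by 65 mm high (z), sharp corners, two rows of four 15 mm bores in its top, about 0.5 kg. It starts on the sloping stand with its base flat on the shelf, its x axis pointing up the slope and its z axis square to the shelf (25 degrees from vertical, leaning towards the robot). The two 90 x 65 mm sides are flat and parallel.
- block_dee_center (a point): Centre (half-way up) of the round-ended block: bare aluminium, 90 mm long (x) by 60 mm wide (y) by 65 mm high (z); the -x end is flat and square, the +x end is a half circle of 30 mm radius seen from above; one 40 mm bore and two 15 mm bores in its top, about 0.5 kg. The flat parallel sides reach from x = -45 to x = +15 mm. It stands on the same sloping stand in the same way, round end up the slope; which block is left and which right varies.
- nest_rect_floor (a point): Centre of the pocket floor of the rectangular nest. Each nest is a fixed grey frame 124 mm (x) by 92 mm (y) and 26 mm high, lying level on the heater's deck, with a pocket 22 mm deep whose flat floor is at this point's height; frame top is 22 mm above the point. This pocket is 94 mm (x) by 50 mm (y), 2 mm clear of its block all round, with a lead-in bevel (5 mm high, 3.5 mm wide) round the mouth. Axes as the heater's. When seated, the block stands 43 mm above the frame.
- nest_dee_floor (a point): Centre of the pocket floor of the round-ended nest, same frame and depth. Its pocket is 94 mm (x) by 64 mm (y), flat end at -x, half-round end (32 mm radius) at +x, 2 mm clear of its block all round, the same lead-in bevel. The block goes in with its round end at +x, so that the block's x axis points along the nest's x axis.
- nest_round_floor (a point): Centre of the pocket floor of the round nest, same frame, pocket 74 mm across. It stays empty today. The three nests stand side by side along the heater's y, 97 mm apart; which is where varies.
- heater: The white block heater, fixed, 410 mm wide (y), 280 mm deep (x from -150 to +130 mm); origin under its middle on the bench, x axis pointing away from the robot. Flat deck 80 mm above the bench; sloping console towards the robot; nests on the deck at x = +20 mm, y = +145, +48 and -49 mm; cutout lever at its right-hand end (-y). Its position and yaw vary.
- lever_pivot (a point): Pivot of the heater's thermal cutout lever, fixed to the heater, 98 mm above the bench (at x = 0, y = -160 mm in the heater); axes as the heater's. The lever swings about y, in the x-z plane. Its black housing reaches 12 mm above this pivot, and from -40 to +40 mm in x and -24 to +24 mm in y of it.
- lever_tip (a point): Tip of the black cutout lever, 70 mm from the pivot along the lever. The lever is a bar 12 mm thick (in the swing direction) and 22 mm wide (y).
- cutout_lever (a joint): Angle of the cutout lever, rad: 0 is fully off (against its stop, leaning 0.45 rad towards the robot, -x of the heater), 0.45 is upright, 0.90 is fully on (against its stop, leaning 0.45 rad away from the robot). It starts tripped, near upright, between 0.35 and 0.55. It stays where it is left; moving it takes about 4 to 5 N at 45 mm from the pivot.
- stand: The fixed stainless sloping block stand, 250 mm wide (y) and 115 mm deep (x); origin under its middle on the bench, x axis pointing away from the robot. Its perforated shelf rises away from the robot at 25 degrees, from 66 mm to 119 mm above the bench, with a lip along the lower edge that reaches 14 mm above the shelf, against which both blocks rest, about 108 to 132 mm apart between centres. Its position varies and it is turned more or less towards the robot.
- block_round_center (a point): Centre of a round aluminium block, 70 mm across and 65 mm high, loose at the back of the bench between stand and heater: not needed, leave it.
- vial_rack: White rack of small capped vials, 75 x 150 x 50 mm, loose, left of the heater, origin under its centre: leave it.
- beaker: Glass beaker, 70 mm across, 90 mm high, loose, origin under its centre: leave it.
- amber_bottle: Amber bottle, 72 mm across, 150 mm high, loose, origin under its centre: leave it.
- timer: White bench timer, 60 x 75 x 22 mm, lying flat, loose, in front of the gap between stand and heater, origin under its centre: leave it.
- lifting_tee: T-shaped block-lifting key, about 100 x 110 mm, 15 mm high, lying flat in front of the stand, loose: leave it.
- wash_jar: White plastic jar, 80 mm across, 110 mm high, loose, behind the stand, origin under its centre: leave it.
- spatula: Steel spatula, 170 mm long, lying flat left of the heater, loose: leave it.
There are look-alikes about, which are no part of the job. Leave any blue or yellow look-alike of the part that bears block_rect_center alone.

How it is judged:
By the outcome, as a careful person would: the job done as asked, in the order asked, and still so for the second after the job is handed in, with the robot touching nothing.
It also fails if it takes over 72 s, if anything falls off the work surface, if the arm or the gripper's body presses on something with over 40 N, if the wrist force passes 120 N, or if a joint passes its speed limit or range.

## Working session

There is one attempt and no reset: what is moved stays moved. The work goes in short steps, Python scripts to look and compute and a shell command to move; the robot and the scene stay as the last step left them, time stands still between calls to the robot, and variables do not carry over. Pictures are saved under pics/ and viewed, at most 12 in all, crops included, and the job is handed in when it is done.

```bash
ls; mkdir -p pics
python3 - <<'E'
from cell import r
import cv2,pickle,numpy as np
s=r.state();print(s['t'],s['position'],s['tool_rot'],s['gripper_width'])
d={}
for n in("scene","top"):
    f=r.grab_frame(n);d[n]=f
    print(n,f['intrinsics'].tolist() if hasattr(f['intrinsics'],'tolist') else f['intrinsics'],f['k1'],f['rvec'],f['tvec'])
pickle.dump(d,open('f0.pkl','wb'))
for n in d: cv2.imwrite(f'pics/{n}0.png',cv2.resize(d[n]['image'][:,:,::-1],(800,600),interpolation=cv2.INTER_CUBIC))
E
```

```text
pics
0.0 [ 0.18787583 -0.51631118  0.23051434] [-8.51879881e-04  9.84828099e-01  1.73530658e-01 -3.49867500e-05] 0.08516509033227887
scene [[412.9537634988891, 0.0, 247.40418576884417], [0.0, 412.9537634988891, 187.54972250710046], [0.0, 0.0, 1.0]] -0.0226995201649623 [ 0.91825198  2.65663008 -0.86481521] [ 0.48065133 -0.14519121  1.62222721]
top [[450.7280272424638, 0.0, 257.43132503266196], [0.0, 450.7280272424638, 189.0423163414838], [0.0, 0.0, 1.0]] -0.025330541170279386 [ 2.15305472 -2.13556998  0.17353788] [-0.10073788  0.57368489  1.61259139]
```

View pics/scene0.png

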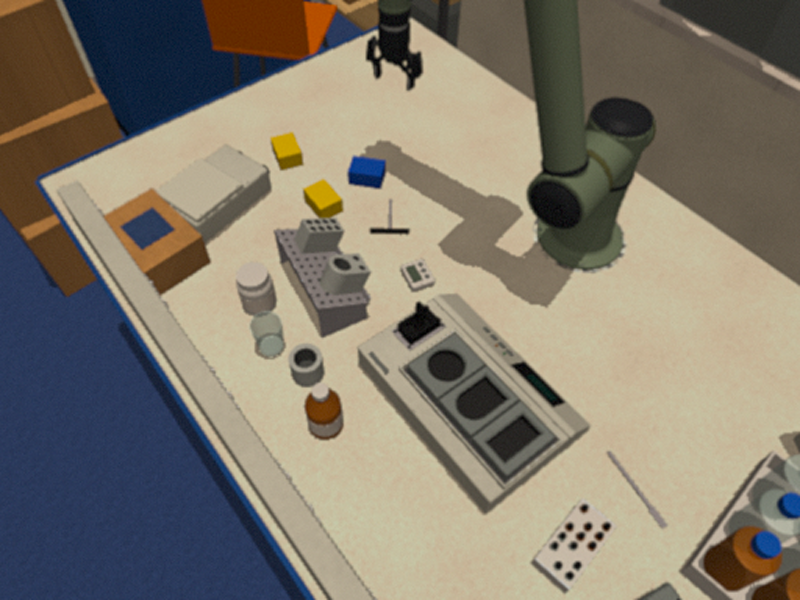

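View pics/top0.png

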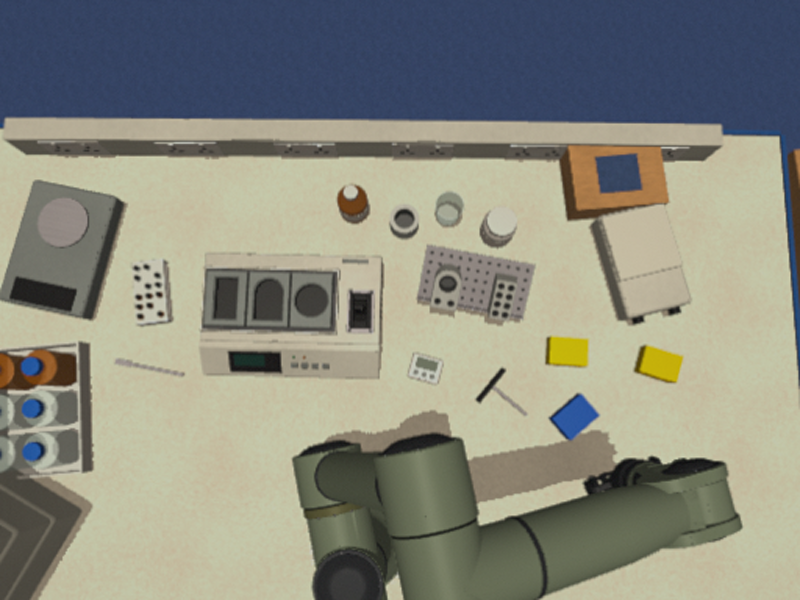

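The top view shows the bare-aluminium blocks on the stand, at 800-px scale: rect (two rows of four bores) at (503,297) and dee (one large bore) at (446,288). The nests are rect (226,298), dee (268,300) and round (311,300), and the lever is at (360,308). The yellow and blue blocks at (568,351), (660,364) and (575,416) are look-alikes to leave alone.

```bash
cat > h.py <<'E'
import cv2,numpy as np
def cloud(f):
    K=np.array(f['intrinsics'],float);z=np.array(f['z_map'],float);H,W=z.shape
    v,u=np.mgrid[:H,:W];p=np.stack([u.ravel(),v.ravel()],1).astype(np.float64)[:,None]
    n=cv2.undistortPoints(p,K,np.array([f['k1'],0,0,0.]))[:,0]
    c=np.c_[n,np.ones(len(n))]*z.ravel()[:,None]
    R=cv2.Rodrigues(np.array(f['rvec'],float))[0]
    w=(c-np.array(f['tvec'],float))@R; w[z.ravel()==0]=np.nan
    return w.reshape(H,W,3)
def rect(pts):
    c,s,a=cv2.minAreaRect((pts*1000).astype(np.float32)); return np.round(c,1),np.round(s,1),round(a,2)
E
python3 - <<'E'
import pickle,numpy as np,cv2
from h import *
d=pickle.load(open('f0.pkl','rb'))
f=d['top'];P=cloud(f);s=1/1.5625
def box(x0,y0,x1,y1): return P[int(y0*s):int(y1*s),int(x0*s):int(x1*s)].reshape(-1,3)
def rep(n,p): print(n,len(p),*rect(p[:,:2]),'z',np.round(np.percentile(p[:,2],[5,50,95])*1000))
b=box(195,225,390,390);rep('heater',b[b[:,2]>.04])
n=b[(b[:,2]>.102)&(b[:,2]<.116)];rep('frames+housing',n)
b2=box(198,262,340,335);rep('frames',b2[(b2[:,2]>.100)&(b2[:,2]<.112)])
l=box(345,285,378,335);rep('lever',l[l[:,2]>.135])
st=box(410,235,540,330);rep('stand',st[st[:,2]>.03])
for nm,bx in(('dee',(425,258,470,320)),('rect',(482,268,525,330))):
    p=box(*bx);p=p[p[:,2]>.125]
    # plane fit top
    best=None;rng=np.random.default_rng(0)
    for i in range(400):
        q=p[rng.choice(len(p),3,False)];nn=np.cross(q[1]-q[0],q[2]-q[0]);nn/=np.linalg.norm(nn)+1e-12
        k=abs((p-q[0])@nn)<.003
        if abs(nn[2])>.8 and(best is None or k.sum()>best.sum()):best=k
    q=p[best];c=q.mean(0);nn=np.linalg.svd(q-c)[2][2];nn*=np.sign(nn[2])
    ex=np.array([0,0,1])-nn*nn[2];ex/=np.linalg.norm(ex);ey=np.cross(nn,ex)
    uv=np.c_[(q-c)@ex,(q-c)@ey];R=rect(uv)
    m=(uv.max(0)+uv.min(0))/2
    t=c+ex*m[0]+ey*m[1]
    print(nm,'n',nn.round(3),'tilt',np.degrees(np.arccos(nn[2])).round(1),'yaw',np.degrees(np.arctan2(ex[1],ex[0])).round(1),'rect',R,'topc',t.round(4),'center',(t-nn*.0325).round(4))
for nm,bx in(('timer',(405,345,445,390)),('tee',(470,360,530,420)),('rblk',(385,200,420,240)),('bottle',(330,180,372,225)),('beaker',(430,190,465,228)),('jar',(480,200,520,245)),('yel',(540,330,592,372))):
    p=box(*bx);rep(nm,p[p[:,2]>.009])
E
```

```text
heater 8638 [523.5 161.6] [414.7 281. ] 89.18 z [ 51.  83. 110.]
frames+housing 1653 [558.1 168.2] [139.8 383.5] 0.42 z [103. 108. 113.]
frames 1420 [553.  206.4] [308.1 145.8] 89.54 z [102. 107. 111.]
lever 33 [529.1   0.9] [10.7 20.6] 1.34 z [138. 167. 172.]
stand 2724 [ 615.5 -254. ] [216.7 283.2] 0.13 z [ 70. 108. 154.]
dee n [-0.423  0.072  0.903] tilt 25.4 yaw -9.7 rect (array([ 7.1, -0.3]), array([59.1, 89. ]), 89.19) topc [ 0.5718 -0.1916  0.1461] center [ 0.5856 -0.1939  0.1168]
rect n [-0.418  0.11   0.902] tilt 25.6 yaw -14.8 rect (array([-1.5,  0.9]), array([90.6, 46. ]), 4.33) topc [ 0.5495 -0.3172  0.1452] center [ 0.5631 -0.3208  0.1159]
timer 341 [ 410.4 -149.5] [99.5 84.8] 0.35 z [15. 23. 29.]
tee 153 [ 358.4 -322.7] [137.8 128.3] 88.82 z [ 9. 13. 20.]
rblk 340 [768.9 -92.6] [101.9  74.3] 6.5 z [12. 53. 70.]
bottle 410 [810.8  33.1] [ 93.7 109.4] 86.79 z [ 19. 103. 153.]
beaker 258 [ 793.1 -204.2] [67.4 92.2] 82.46 z [11. 61. 94.]
jar 454 [ 756.9 -325.6] [ 82.4 117.8] 71.66 z [ 36. 109. 115.]
yel 493 [ 448.3 -486.5] [ 88.4 117.1] 5.57 z [17. 46. 53.]
```

```bash
python3 -m crank '{"offset":[[0,0,0],[0,0,0],[0,0,0],[4.7,-3.7,0],[4.7,-3.7,0],[4.7,-3.7,0],[4.7,-3.7,0],[4.7,-3.7,0],[4.7,-3.7,0],[4.7,-3.7,0]],"spin":[10,10,10,0,0,0,0,0,0,0],"grip":[0,0,0,0,0,0,0,0,0,0]}' 30
python3 - <<'E'
import pickle,numpy as np,cv2
from h import *
d=pickle.load(open('f0.pkl','rb'))
for n,bx in(('top',(198,262,340,335)),('scene',(400,330,560,480))):
    f=d[n];P=cloud(f);g=cv2.cvtColor(f['image'],cv2.COLOR_RGB2GRAY);s=1/1.5625
    x0,y0,x1,y1=[int(v*s) for v in bx];c=g[y0:y1,x0:x1]
    m=((c<75)*255).astype(np.uint8)
    K=np.array(f['intrinsics']);R=cv2.Rodrigues(np.array(f['rvec']))[0];C=-R.T@np.array(f['tvec'])
    for k in cv2.findContours(m,cv2.RETR_EXTERNAL,cv2.CHAIN_APPROX_NONE)[0]:
        if cv2.contourArea(k)<60: continue
        p=(k.reshape(-1,2)+[x0,y0]).astype(float)
        u=cv2.undistortPoints(p[:,None],K,np.array([f['k1'],0,0,0.]))[:,0]
        D=np.c_[u,np.ones(len(u))]@R;w=C+D*((.106-C[2])/D[:,2])[:,None]
        print(n,p.mean(0).round(1),rect(w[:,:2]))
E
```

```text
t: 1.35
position: [0.5584, -0.3178, 0.2309]
tool_rot: [-0.0, 0.996, -0.087, -0.0]
wrist_force: [0.2, -1.5, -0.6]
gripper_width: 0.0854
gripper_force: 0.0
top [198.4 191.7] (array([554.5, 110.9]), array([67.9, 70.9]), 0.5)
top [171.1 192.8] (array([555.1, 209.8]), array([93.7, 63.6]), 1.94)
top [143.9 190.5] (array([558. , 305.9]), array([50.7, 93.6]), 89.24)
scene [328.2 279.9] (array([555. , 309.5]), array([51.3, 95.4]), 89.19)
scene [306.6 255.5] (array([553.2, 212.7]), array([65.4, 94.9]), 88.88)
scene [305.9 269.5] (array([560. , 216.8]), array([287.8, 132.4]), 89.3)
scene [343.4 244.7] (array([437.9, 255.2]), array([115. ,  24.6]), 89.14)
scene [285.4 233.5] (array([551.6, 116.7]), array([67.6, 72.2]), 51.81)
scene [266.  213.4] (array([555.9,  30. ]), array([34. , 67.8]), 51.83)
```

Run:
```python
from cell import r
import cv2,pickle
f=r.grab_frame("wrist");pickle.dump(f,open('w1.pkl','wb'))
cv2.imwrite('pics/w1.png',f['image'][:,:,::-1])
from h import *
P=cloud(f);m=(P[...,2]>.09)
R=cv2.Rodrigues(np.array(f['rvec']))[0];print(-R.T@np.array(f['tvec']),R.round(2).tolist())
```

```text
[ 0.62928843 -0.33044704  0.37401357] [[-0.17, -0.98, -0.0], [-0.95, 0.17, 0.28], [-0.28, 0.05, -0.96]]
```

View pics/w1.png

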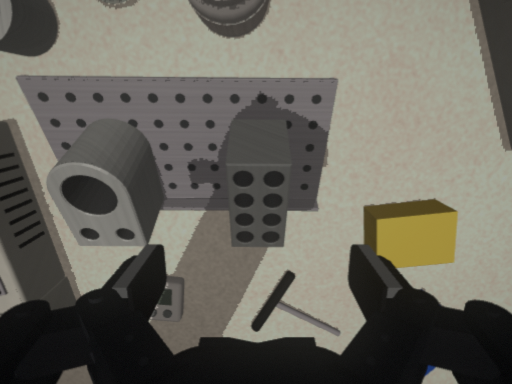

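The wrist crop confirms the rect block: bare aluminium with two rows of four bores, at (258,205), between the fingers (~140 and ~370) and aligned with them. The dee is at (105,185). The yellow look-alike at (410,230) stays.

```bash
cat >> h.py <<'E'
def blk(f,u0,v0,u1,v1,yaw):
    """centre of tilted block's top face from wrist cloud, in axes of given yaw"""
    P=cloud(f)[v0:v1,u0:u1].reshape(-1,3);P=P[np.isfinite(P).all(1)]
    n=np.array([-np.sin(np.radians(25)),0,np.cos(np.radians(25))]);a=np.radians(yaw)
    Rz=np.array([[np.cos(a),-np.sin(a),0],[np.sin(a),np.cos(a),0],[0,0,1]])
    L=P@Rz;h=L@n;hs=np.histogram(h,np.arange(h.min(),h.max()+.003,.003));k=hs[1][hs[0][-12:].argmax()+max(0,len(hs[0])-12)]+.0015
    q=L[abs(h-k)<.004];ex=np.array([n[2],0,-n[0]]);U=np.c_[q@ex,q[:,1]]
    c,s,an=cv2.minAreaRect((U*1000).astype(np.float32))
    top=n*np.median(q@n)+ex*c[0]/1000+np.array([0,c[1]/1000,0]);cen=top-.0325*n
    return (Rz@top).round(4),(Rz@cen).round(4),np.round(s,1),round(an,1),len(q)
E
python3 - <<'E'
import pickle
from h import *
f=pickle.load(open('w1.pkl','rb'))
print(blk(f,215,120,300,248,-10));print(blk(f,45,110,165,245,-10))
E
```

```text
(array([ 0.5498, -0.3168,  0.1449]), array([ 0.5634, -0.3192,  0.1154]), array([46.1, 91. ]), 89.6, 3956)
(array([ 0.5734, -0.1923,  0.1452]), array([ 0.5869, -0.1947,  0.1158]), array([60.6, 89. ]), 89.5, 4553)
```

```bash
python3 -m crank '{"offset":[[0,0,4],[0,0,4],[0,0,3],[0,0,1.3],[0,0,0],[0,0,0],[0,0,0],[0,0,0],[0,0,0],[0,0,0]],"spin":[0,0,0,0,0,0,0,0,0,0],"grip":[0,0,0,0,0.9,0.9,0.9,0.9,0.9,0.9]}' 40
```

```text
t: 2.65
position: [0.5578, -0.3196, 0.1099]
tool_rot: [0.001, 0.996, -0.087, 0.001]
wrist_force: [-0.6, 1.1, 6.0]
gripper_width: 0.0456
gripper_force: 42.5
```

```bash
python3 -m crank '{"offset":[[0,0,-2],[0,0,-5],[0,0,-5],[0,0,0],[-2.6,-4.8,0],[-2.6,-4.8,0],[-2.6,-4.8,0],[-2.6,-4.8,0],[-2.6,-4.8,0],[-2.6,-4.8,0]],"spin":[0,0,0,-9,0,0,0,0,0,0],"grip":[0.9,0.9,0.9,0.9,0.9,0.9,0.9,0.9,0.9,0.9]}' 40
python3 - <<'E'
from cell import r
import cv2
cv2.imwrite('pics/s2.png',r.grab_frame("scene")['image'][80:280,150:400,::-1].repeat(2,0).repeat(2,1))
E
```

```text
t: 3.9
position: [0.4046, -0.0268, 0.2279]
tool_rot: [-0.0, 1.0, -0.009, -0.0]
wrist_force: [1.4, 1.3, -4.5]
gripper_width: 0.0457
gripper_force: 43.2
```

View pics/s2.png

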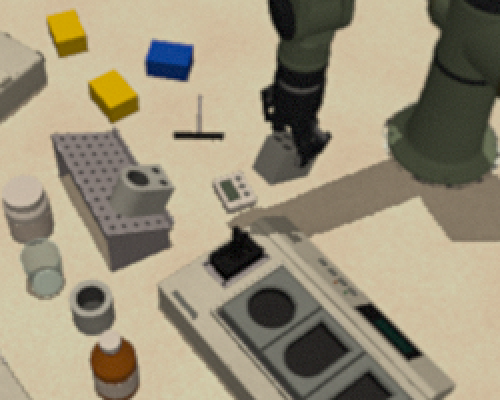

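```bash
python3 -m crank '{"offset":[[-2.4,-4.6,0],[-2.4,-4.6,0],[-2.4,-4.6,0],[-2.4,-4.6,0],[0,0,4.5],[0,0,4.5],[0,0,4.5],[0,0,3],[0,0,0],[0,0,0]],"spin":[0,0,0,0,0,0,0,0,0,0],"grip":[0.9,0.9,0.9,0.9,0.9,0.9,0.9,0.9,0.9,0.9]}' 40
```

```text
t: 5.2
position: [0.3139, 0.1014, 0.0653]
tool_rot: [-0.025, 0.999, 0.02, -0.0]
wrist_force: [0.1, 0.2, -3.5]
gripper_width: 0.0456
gripper_force: 44.7
```

```bash
python3 -c "
from cell import r
s=r.state();print(s['qpos'],s['position'],s['tool_rot'])"
```

```text
[ 0.03919789  0.14971459 -0.9558717   0.46506989  0.05070035  3.14043934] [0.31392355 0.10136589 0.06532628] [-2.53442045e-02  9.99475208e-01  2.01695307e-02 -4.12102692e-04]
```

```bash
python3 -m crank '{"offset":[[0,0,-1],[0,3,0],[0,3,0],[0,1,0],[0,0,0],[0,0,0],[0,0,0],[0,0,0],[0,0,0],[0,0,0]],"spin":[0,0,0,0,0,0,0,0,0,0],"grip":[0.9,0.9,0.9,0.9,0.9,0.9,0.9,0.9,0.9,0.9]}' 40; python3 -c "
from cell import r
s=r.state();print(s['qpos'],s['position'],s['tool_rot'])"
```

```text
t: 6.45
position: [0.316, 0.0312, 0.0709]
tool_rot: [-0.025, 0.999, 0.02, -0.001]
wrist_force: [0.2, 0.2, -4.6]
gripper_width: 0.0453
gripper_force: 45.0
[-0.18437166  0.1248765  -0.96492445  0.49305564  0.04942122  2.91626195] [0.31603366 0.03118868 0.07092821] [-2.54173164e-02  9.99469954e-01  2.03225086e-02 -8.76142725e-04]
```

```bash
python3 -m crank '{"offset":[[-2,0,1],[0,0,1],[0,0,0.8],[0.55,0,0.25],[0.55,0,0.28],[0.5,0,0.3],[0.5,0,0.35],[0.45,0,0.3],[0,0,0],[0,0,0]],"spin":[0,0,0,0,0,0,0,0,0,0],"grip":[0.9,0.9,0.9,0.9,0.9,0.9,0.9,0.9,0.9,0.9]}' 30
python3 - <<'E'
from cell import r
import cv2,pickle
s=r.state();print(s['qpos'],s['position'],s['tool_rot'])
f=r.grab_frame("scene");pickle.dump(f,open('s3.pkl','wb'))
cv2.imwrite('pics/s3.png',cv2.resize(f['image'][80:240,230:400,::-1],None,fx=3.5,fy=3.5))
E
```

```text
t: 7.7
position: [0.3219, 0.0334, 0.0281]
tool_rot: [-0.025, 0.999, 0.02, -0.001]
wrist_force: [-0.7, -0.3, -1.7]
gripper_width: 0.0453
gripper_force: 46.8
[-0.17402465  0.23503632 -1.00231817  0.34449612  0.04947097  2.92688473] [0.32187294 0.033386   0.02811011] [-2.53340861e-02  9.99474787e-01  2.01970261e-02 -6.44411654e-04]
```

View pics/s3.png

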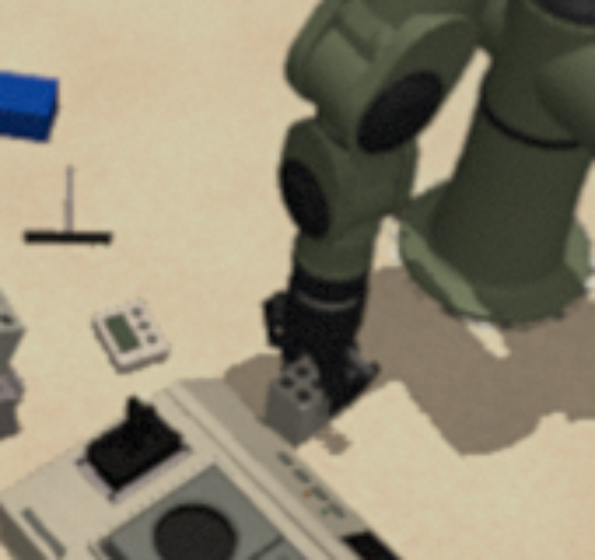

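The block stands on the bench at crop (300,395) and looks nearly level. I'll press a touch more, release and back up.

```bash
python3 -m crank '{"offset":[[0.1,0,0.15],[0,0,0],[0,0,0],[0,0,0],[0,0,0],[0,0,0],[0,0,-2],[0,0,-4],[0,0,-4],[0,0,-3]],"spin":[0,0,0,0,0,0,0,0,0,0],"grip":[0.9,0.9,0,0,0,0,0,0,0,0]}' 30
python3 - <<'E'
from cell import r
import cv2,pickle
from h import *
f=r.grab_frame("wrist");pickle.dump(f,open('w4.pkl','wb'))
cv2.imwrite('pics/w4.png',f['image'][:,:,::-1])
P=cloud(f)[60:260,150:380].reshape(-1,3);q=P[(abs(P[:,2]-.065)<.008)&(P[:,0]<.375)]
print(rect(q[:,:2]),np.percentile(q[:,2],[5,50,95]),len(q))
A=np.c_[q[:,:2],np.ones(len(q))];print(np.linalg.lstsq(A,q[:,2],rcond=None)[0])
E
```

```text
t: 9.0
position: [0.3231, 0.0269, 0.1581]
tool_rot: [-0.025, 0.999, 0.02, -0.0]
wrist_force: [-0.2, -0.1, -0.2]
gripper_width: 0.0853
gripper_force: 0.0
(array([319.1,  34.5]), array([90.2, 46.1]), 2.17) [0.06058334 0.06543307 0.06662969] 4563
[ 0.00320393 -0.00361351  0.06410316]
```

View pics/w4.png

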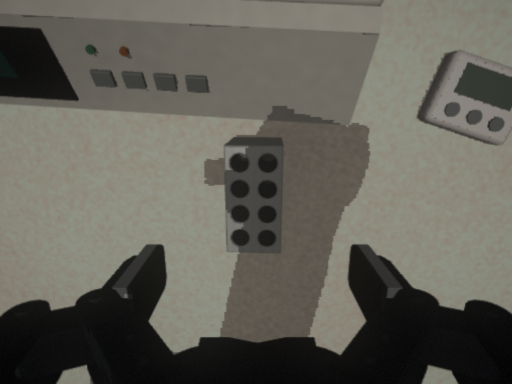

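The wrist view shows the block standing level at (255,195), yaw about 2°. Next I spin the empty tool to its other joint stop, to undo the 2.9° tilt picked up at the q6 limit and turn the wrist into range.

```bash
python3 -m crank '{"offset":[[0,0,0],[0,0,0],[0,0,0],[0,0,0],[0,0,0],[0,0,0],[0,0,0],[0,0,0],[0,0,0],[0,0,0]],"spin":[-10.6,-10.6,-10.6,-10.6,-10.6,-10.6,-10.6,-10.6,-10.6,-10.6],"grip":[0,0,0,0,0,0,0,0,0,0]}' >/dev/null
python3 -m crank '{"offset":[[0,0,0],[0,0,0],[0,0,0],[0,0,0],[0,0,0],[0,0,0],[0,0,0],[0,0,0],[0,0,0],[0,0,0]],"spin":[-10.6,-10.6,-10.6,-10.6,-10.6,-10.6,-10.6,-10.6,-10.6,-10.6],"grip":[0,0,0,0,0,0,0,0,0,0]}' 
python3 -m crank '{"offset":[[0,0,0],[0,0,0],[0,0,0],[0,0,0],[0,0,0],[0,0,0],[0,0,0],[0,0,0],[0,0,0],[0,0,0]],"spin":[-10.6,-10.6,-10.6,-10.6,-10.6,-10.6,-10.6,-10.6,-10.6,-10.6],"grip":[0,0,0,0,0,0,0,0,0,0]}' 
python3 -c "
from cell import r
s=r.state();print(s['qpos'],s['position'],s['tool_rot'])"
```

```text
t: 11.55
position: [0.3226, 0.027, 0.1563]
tool_rot: [0.006, -0.298, 0.954, 0.025]
wrist_force: [0.1, -0.2, 0.3]
gripper_width: 0.0852
gripper_force: 0.0
t: 12.8
position: [0.3226, 0.027, 0.1563]
tool_rot: [-0.023, 0.941, -0.336, -0.01]
wrist_force: [0.3, 0.4, 0.1]
gripper_width: 0.0854
gripper_force: 0.0
[-0.19349803 -0.0176873  -0.8244717   0.77662999  0.04929118 -2.64881339] [0.32262041 0.02702552 0.15631523] [-0.02342694  0.9413463  -0.33648196 -0.00991038]
```

```bash
python3 -m crank '{"offset":[[0,0,0],[0,0,0],[0,0,0],[0,0,0],[0,0,0],[0,0,0],[0,0,0],[0,0,0],[0,0,0],[0,0,0]],"spin":[-9.5,-9.5,-9.5,-6,0,0,0,0,0,0],"grip":[0,0,0,0,0,0,0,0,0,0]}' 
python3 -c "
from cell import r
from scipy.spatial.transform import Rotation as R
s=r.state();q=s['tool_rot'];print(s['qpos'],R.from_quat([q[1],q[2],q[3],q[0]]).as_matrix()[:,2])"
```

```text
t: 14.05
position: [0.3252, 0.0484, 0.1565]
tool_rot: [-0.017, 0.998, -0.055, -0.003]
wrist_force: [-0.6, 0.9, 0.6]
gripper_width: 0.085
gripper_force: 0.0
[-0.10928908 -0.00981986 -0.81538118  0.77259021  0.03274131 -3.1405837 ] [-0.00373683  0.03334197 -0.99943702]
```

```bash
python3 -m crank '{"offset":[[0,0,0],[0,0,0],[0,0,0],[0,0,0],[0,0,0],[0,0,0],[0,0,0],[0,0,0],[0,0,0],[0,0,0]],"spin":[-6,-5,0,0,0,0,0,0,0,0],"grip":[0,0,0,0,0,0,0,0,0,0]}' 
python3 -c "
from cell import r
from scipy.spatial.transform import Rotation as R
s=r.state();q=s['tool_rot'];print(s['qpos'],R.from_quat([q[1],q[2],q[3],q[0]]).as_matrix()[:,2])"
```

```text
t: 15.3
position: [0.3249, 0.0889, 0.1565]
tool_rot: [-0.0, 1.0, 0.022, -0.001]
wrist_force: [-0.1, 0.0, 0.1]
gripper_width: 0.0854
gripper_force: 0.0
[ 4.57927855e-02  6.90070036e-03 -7.98188994e-01  7.68452452e-01
  1.04729653e-03 -3.14060916e+00] [-2.79087752e-03  9.20503915e-04 -9.99995682e-01]
```

```bash
python3 -m crank '{"offset":[[0,0,0],[0,0,0],[0,0,0],[0,0,0],[0,0,0],[0,0,0],[0,0,0],[0,0,0],[0,0,0],[0,0,0]],"spin":[10.6,10.6,10.6,10.6,10.6,10.6,10.6,10.6,10.6,10.6],"grip":[0,0,0,0,0,0,0,0,0,0]}' >/dev/null
python3 -m crank '{"offset":[[0,0,0],[0,0,0],[0,0,0],[0,0,0],[0,0,0],[0,0,0],[0,0,0],[0.8,-5.4,0],[0,0,3],[0,0,3]],"spin":[10.6,10.6,10.6,10.6,10.6,10.6,10.6,0,0,0],"grip":[0,0,0,0,0,0,0,0,0,0]}' 
python3 -c "
from cell import r
s=r.state();print(s['qpos'],s['position'],s['tool_rot'])"
```

```text
t: 17.8
position: [0.3197, 0.0339, 0.0962]
tool_rot: [-0.0, -0.019, 1.0, 0.0]
wrist_force: [1.3, -0.6, 0.5]
gripper_width: 0.0857
gripper_force: 0.0
[-1.26130820e-01  7.72151830e-02 -9.23452777e-01  5.71046868e-01
  6.49400112e-04 -1.65116140e-01] [0.31965992 0.03385394 0.09617123] [-4.07272778e-04 -1.94912736e-02  9.99809869e-01  3.87904829e-04]
```

```bash
python3 -m crank '{"offset":[[0,0,4],[0,0,2.8],[0,0,0],[0,0,0],[0,0,0],[0,0,0],[0,0,0],[0,0,-3],[0,0,-6],[0,0,-6]],"spin":[0,0,0,0,0,0,0,0,0,0],"grip":[0,0,0.9,0.9,0.9,0.9,0.9,0.9,0.9,0.9]}' 60 
python3 -c "
from cell import r
s=r.state();print(s['qpos'],s['position'],s['tool_rot'])"
```

```text
t: 19.05
position: [0.3183, 0.0347, 0.1804]
tool_rot: [-0.002, -0.021, 1.0, 0.001]
wrist_force: [2.4, 0.1, -5.5]
gripper_width: 0.0452
gripper_force: 64.1
[-1.23922833e-01 -5.85434206e-02 -7.89636753e-01  8.42927656e-01
  6.76481879e-04 -1.65252437e-01] [0.31827459 0.0347311  0.18043774] [-1.54677089e-03 -2.06627579e-02  9.99785145e-01  5.67022670e-04]
```

```bash
python3 -m crank '{"offset":[[0,0,-1],[-3.4,3.9,0],[-3.4,3.9,0],[-3.4,3.9,0],[-3.4,3.9,0],[-3.4,3.9,0],[-3.4,3.9,0],[-3.1,4.1,0],[0,0,0],[0,0,0]],"spin":[3,0,0,0,0,0,0,0,0,0],"grip":[0.9,0.9,0.9,0.9,0.9,0.9,0.9,0.9,0.9,0.9]}' 60
python3 - <<'E'
from cell import r
import cv2,pickle
from h import *
s=r.state();print(s['qpos'],s['position'],s['tool_rot'])
f=r.grab_frame("wrist");pickle.dump(f,open('w5.pkl','wb'));cv2.imwrite('pics/w5.png',f['image'][:,:,::-1])
E
```

```text
t: 20.3
position: [0.556, 0.3065, 0.1873]
tool_rot: [-0.003, 0.005, 1.0, -0.0]
wrist_force: [-0.6, -0.1, -3.7]
gripper_width: 0.045
gripper_force: 64.6
[ 0.38682589  0.51633833 -0.01326337  1.04611202  0.00165723  0.3974904 ] [0.55600242 0.30650258 0.18728192] [-2.58873093e-03  5.33424949e-03  9.99982407e-01 -1.73965267e-04]
```

View pics/w5.png

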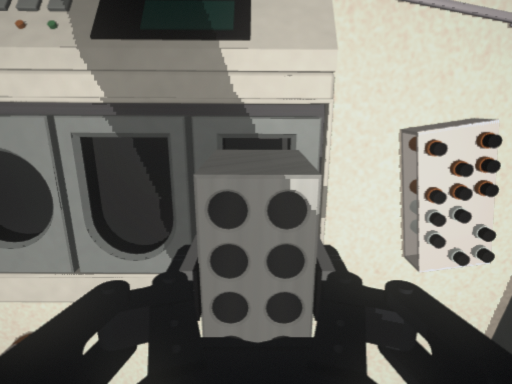

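Run:
```python
import pickle
from h import *
f=pickle.load(open('w5.pkl','rb'));P=cloud(f);g=f['image'].mean(2)
for v in (120,128,170,160,200): 
    row=P[v,300:345];print(v,[(u+300,*np.round(p*1000).astype(int)) for u,p in enumerate(row) if np.isfinite(p).all() and 318<=u+300<=332][::2])
# pocket near edge of rect & dee: floor pts
fl=(P[...,2]<.096)&(P[...,2]>.07)
for n,(u0,u1,v0,v1) in {'rectpocket':(205,310,125,165),'deepocket':(70,188,125,270)}.items():
    q=P[v0:v1,u0:u1][fl[v0:v1,u0:u1]];print(n,len(q),q.min(0).round(4),q.max(0).round(4),np.median(q[:,2]))
fr=(abs(P[...,2]-.106)<.004);q=P[100:280][fr[100:280]];print('frame',rect(q[:,:2]),np.median(q[:,2]),np.percentile(q,[.5,99.5],axis=0).round(4).tolist())
q=P[150:345,190:325].reshape(-1,3);q=q[q[:,2]>.19];print('blk top',rect(q[:,:2]),q.min(0).round(4),q.max(0).round(4));
A=np.c_[q[:,:2],np.ones(len(q))];k=q[:,2]>np.median(q[:,2])-.003;print(np.median(q[:,2]),np.linalg.lstsq(A[k],q[k,2],rcond=None)[0],rect(q[k,:2]))
```

```text
120 [(318, np.int64(497), np.int64(350), np.int64(106)), (320, np.int64(497), np.int64(351), np.int64(107)), (322, np.int64(499), np.int64(358), np.int64(81)), (324, np.int64(498), np.int64(359), np.int64(83)), (326, np.int64(498), np.int64(359), np.int64(91)), (328, np.int64(498), np.int64(360), np.int64(93)), (330, np.int64(498), np.int64(362), np.int64(92)), (332, np.int64(502), np.int64(385), np.int64(0))]
128 [(318, np.int64(503), np.int64(350), np.int64(106)), (320, np.int64(503), np.int64(352), np.int64(107)), (322, np.int64(505), np.int64(358), np.int64(82)), (324, np.int64(504), np.int64(359), np.int64(86)), (326, np.int64(504), np.int64(359), np.int64(93)), (328, np.int64(504), np.int64(361), np.int64(93)), (330, np.int64(504), np.int64(362), np.int64(92)), (332, np.int64(511), np.int64(385), np.int64(0))]
170 [(318, np.int64(539), np.int64(357), np.int64(81)), (320, np.int64(539), np.int64(358), np.int64(81)), (322, np.int64(537), np.int64(359), np.int64(88)), (324, np.int64(536), np.int64(359), np.int64(93)), (326, np.int64(536), np.int64(361), np.int64(93)), (328, np.int
[... 769 characters left out ...]
.int64(561), np.int64(362), np.int64(93)), (328, np.int64(590), np.int64(386), np.int64(-1)), (330, np.int64(589), np.int64(387), np.int64(1)), (332, np.int64(589), np.int64(389), np.int64(2))]
rectpocket 795 [0.5105 0.2808 0.0832] [0.5207 0.3311 0.0956] 0.08523667543498951
deepocket 8376 [0.5085 0.1467 0.083 ] [0.625  0.2362 0.096 ] 0.08529321133247031
frame (array([555.3, 225.3]), array([252.5, 124.1]), 89.15) 0.10697358958392478 [[0.493, 0.1031, 0.1022], [0.6153, 0.3504, 0.1088]]
blk top (array([552.9, 306.1]), array([63. , 85.2]), 89.19) [0.51   0.2747 0.19  ] [0.5954 0.3377 0.2724]
0.22285776099440688 [0.00666021 0.00822598 0.22078892] (array([546.3, 306.5]), array([52.9, 72. ]), 89.32)
```

```bash
python3 -m crank '{"offset":[[0,-0.05,2.5],[0,0,2.2],[0,0,0.4],[0,0,0.4],[0,0,0.4],[0,0,0.4],[0,0,0.4],[0,0,0.3],[0,0,0],[0,0,0]],"spin":[0,0,0,0,0,0,0,0,0,0],"grip":[0.9,0.9,0.9,0.9,0.9,0.9,0.9,0.9,0.9,0.9]}' 60
```

```text
t: 21.6
position: [0.5571, 0.3066, 0.1181]
tool_rot: [-0.001, 0.006, 1.0, 0.0]
wrist_force: [-0.0, -0.2, -3.9]
gripper_width: 0.0455
gripper_force: 64.5
```

```bash
python3 -m crank '{"offset":[[0,0,0.2],[0,0,0.2],[0,0,0],[0,0,0],[0,0,0],[0,0,0],[0,0,0],[0,0,0],[0,0,0],[0,0,0]],"spin":[0,0,0,0,0,0,0,0,0,0],"grip":[0.9,0.9,0.9,0.9,0.9,0.9,0.9,0.9,0.9,0.9]}' 60
```

```text
t: 22.85
position: [0.557, 0.3065, 0.1142]
tool_rot: [-0.001, 0.006, 1.0, 0.0]
wrist_force: [-1.9, -0.5, -0.1]
gripper_width: 0.0451
gripper_force: 64.9
```

```bash
python3 -m crank '{"offset":[[0,0,0],[0,0,0],[0,0,0],[0,0,0],[0,0,-3],[0,0,-5],[0,0,-5],[0,0,0],[0,0,0],[0,0,0]],"spin":[0,0,0,0,0,0,0,0,0,0],"grip":[0,0,0,0,0,0,0,0,0,0]}' 60
python3 - <<'E'
from cell import r
import pickle
from h import *
f=r.grab_frame("wrist");pickle.dump(f,open('w6.pkl','wb'))
P=cloud(f)[100:330,130:380].reshape(-1,3);q=P[(P[:,2]>.13)&(P[:,2]<.16)];k=q[abs(q[:,2]-np.median(q[:,2]))<.005]
print(rect(k[:,:2]),np.percentile(k[:,2],[2,50,98]),len(k));A=np.c_[k[:,:2],np.ones(len(k))];print(np.linalg.lstsq(A,k[:,2],rcond=None)[0])
q=P[abs(P[:,2]-.107)<.003];print('frametop',np.median(q[:,2]))
E
```

```text
t: 24.1
position: [0.5565, 0.306, 0.2423]
tool_rot: [-0.003, 0.006, 1.0, -0.0]
wrist_force: [-0.4, -0.3, -1.0]
gripper_width: 0.0852
gripper_force: 0.0
(array([556.6, 305.9]), array([46. , 90.3]), 89.21) [0.14614132 0.15002525 0.15143565] 4429
[-0.00263861  0.00127019  0.15095944]
frametop 0.10707989953610099
```

```bash
python3 -m crank '{"offset":[[0,0,0],[-1.2,-5.4,0],[-1.2,-5.4,0],[-1.2,-5.4,0],[-1.2,-5.4,0],[-1.2,-5.4,0],[-1.2,-5.4,0],[-1.2,-5.4,0],[-1.2,-5.4,0],[-1.2,-5.4,0]],"spin":[9.3,0,0,0,0,0,0,0,0,0],"grip":[0,0,0,0,0,0,0,0,0,0]}' 40
python3 - <<'E'
from cell import r
import cv2,pickle
from h import *
f=r.grab_frame("wrist");pickle.dump(f,open('w7.pkl','wb'));cv2.imwrite('pics/w7.png',f['image'][:,:,::-1])
s=r.state();print(s['qpos'],s['position'],s['tool_rot'])
E
```

```text
t: 25.4
position: [0.5793, -0.1925, 0.2424]
tool_rot: [-0.002, 0.087, 0.996, 0.001]
wrist_force: [0.9, -0.3, 0.6]
gripper_width: 0.0853
gripper_force: 0.0
[-0.4498223   0.4401062   0.00602211  1.13897339 -0.00510878 -0.26997985] [ 0.57939714 -0.19974595  0.24208506] [-0.00195774  0.08979687  0.99595618 -0.00199257]
```

View pics/w7.png

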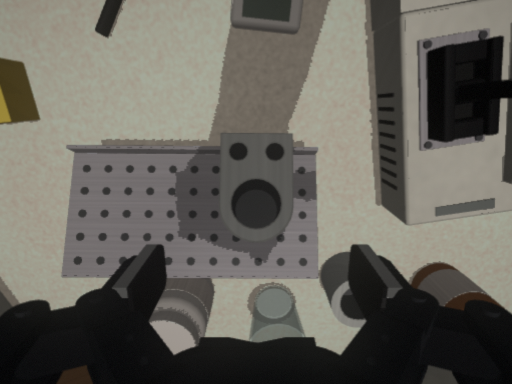

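The wrist view shows the dee block at (256,185), round end up the slope, midway between the fingers (~140 and ~370).

Run:
```python
import pickle
from h import *
from cell import r
f=pickle.load(open('w7.pkl','rb'));print(blk(f,205,125,305,245,-10))
f=r.grab_frame("wrist");print(blk(f,205,125,305,245,-10));s=r.state();print(s['position'],s['tool_rot'])
```

```text
(array([ 0.572 , -0.1924,  0.1446]), array([ 0.5856, -0.1948,  0.1151]), array([59.9, 90.3]), 89.3, 5156)
(array([ 0.572 , -0.1922,  0.1446]), array([ 0.5856, -0.1946,  0.1151]), array([60.2, 89.7]), 89.7, 5249)
[ 0.57937375 -0.19623081  0.24198581] [-2.07767166e-03  8.98919072e-02  9.95949303e-01 -3.39178189e-04]
```

```bash
python3 -m crank '{"offset":[[0,0,4],[0,0,5],[0,0,3],[0,0,0],[0,0,0],[0,0,0],[0,0,0],[0,0,0],[0,0,0],[0,0,0]],"spin":[0,0,0,0,0,0,0,0,0,0],"grip":[0,0,0,0,0,0,0,0,0,0]}' 40
```

```text
t: 26.75
position: [0.5796, -0.1909, 0.1236]
tool_rot: [-0.001, 0.087, 0.996, 0.0]
wrist_force: [0.1, -0.7, 0.4]
gripper_width: 0.0854
gripper_force: 0.0
```

```bash
python3 -m crank '{"offset":[[0.15,-0.25,0.8],[0,0,0.8],[0,0,0],[0,0,0],[0,0,0],[0,0,0],[0,0,0],[0,0,-2],[0,0,-5],[0,0,-5]],"spin":[0,0,0,0,0,0,0,0,0,0],"grip":[0,0,0,0.9,0.9,0.9,0.9,0.9,0.9,0.9]}' 40
```

```text
t: 28.0
position: [0.5768, -0.1927, 0.2271]
tool_rot: [-0.003, 0.087, 0.996, 0.001]
wrist_force: [-0.2, 0.0, -6.0]
gripper_width: 0.0597
gripper_force: 46.1
```

```bash
python3 -m crank '{"offset":[[0,0,0],[4.1,3.5,0],[4.1,3.5,0],[4.1,3.5,0],[4.1,3.5,0],[4.1,3.5,0],[4.1,3.5,0],[3.9,3.5,0],[0,0,5],[0,0,5]],"spin":[-9.3,0,0,0,0,0,0,0,0,0],"grip":[0.9,0.9,0.9,0.9,0.9,0.9,0.9,0.9,0.9,0.9]}' 40
python3 -m crank '{"offset":[[0,0,4],[0,0,2.5],[0,0,1],[0,0,0.4],[0,0,0],[0,0,0],[0,0,0],[0,0,0],[0,0,0],[0,0,0]],"spin":[0,0,0,0,0,0,0,0,0,0],"grip":[0.9,0.9,0.9,0.9,0.9,0.9,0.9,0.9,0.9,0.9]}' 40
python3 -c "
from cell import r
s=r.state();print(s['qpos'],s['tool_rot'])"
```

```text
t: 29.25
position: [0.2955, 0.0555, 0.1279]
tool_rot: [0.0, 0.005, 1.0, 0.0]
wrist_force: [0.9, 0.3, -6.0]
gripper_width: 0.0599
gripper_force: 46.7
t: 30.5
position: [0.2952, 0.0552, 0.0496]
tool_rot: [-0.001, 0.006, 1.0, 0.0]
wrist_force: [0.4, 0.2, -5.0]
gripper_width: 0.0595
gripper_force: 46.6
[-6.36259355e-02  1.44662111e-01 -1.02932451e+00  3.99667529e-01
  7.63889600e-04 -5.25360448e-02] [-1.40433078e-03  5.54545662e-03  9.99983530e-01  4.64246297e-04]
```

```bash
python3 -m crank '{"offset":[[0,0,0.7],[0,0,0.2],[-0.5,0,0.2],[-0.55,0,0.25],[-0.5,0,0.3],[-0.5,0,0.3],[-0.45,0,0.35],[0,0,0],[0,0,0],[0,0,0]],"spin":[0,0,0,0,0,0,0,0,0,0],"grip":[0.9,0.9,0.9,0.9,0.9,0.9,0.9,0.9,0.9,0.9]}' 30
```

```text
t: 31.75
position: [0.3205, 0.0549, 0.0266]
tool_rot: [-0.001, 0.006, 1.0, 0.0]
wrist_force: [1.9, -0.4, -2.7]
gripper_width: 0.0592
gripper_force: 47.8
```

```bash
python3 -m crank '{"offset":[[-0.1,0,0.1],[0,0,0],[0,0,0],[0,0,0],[0,0,0],[0,0,-2],[0,0,-5],[0,0,-5],[0,0,0],[0,0,0]],"spin":[0,0,0,0,0,0,0,0,0,0],"grip":[0.9,0,0,0,0,0,0,0,0,0]}' 30
python3 - <<'E'
from cell import r
import pickle
from h import *
f=r.grab_frame("wrist");pickle.dump(f,open('w8.pkl','wb'))
P=cloud(f)[60:300,130:380].reshape(-1,3);q=P[(abs(P[:,2]-.065)<.008)&(P[:,0]<.38)];q=q[abs(q[:,2]-np.median(q[:,2]))<.003]
print(rect(q[:,:2]),np.percentile(q[:,2],[5,50,95]),len(q))
A=np.c_[q[:,:2],np.ones(len(q))];print(np.linalg.lstsq(A,q[:,2],rcond=None)[0]);s=r.state();print(s['position'])
E
```

```text
t: 33.0
position: [0.3212, 0.0548, 0.1453]
tool_rot: [-0.001, 0.006, 1.0, 0.0]
wrist_force: [0.2, -0.1, 0.1]
gripper_width: 0.085
gripper_force: 0.0
(array([321. ,  54.4]), array([60.1, 89.7]), 89.37) [0.06426729 0.06550993 0.06662412] 5939
[-0.00140562 -0.00041603  0.06594576]
[0.3206047  0.05482846 0.14470234]
```

```bash
python3 -m crank '{"offset":[[0,0,5],[0,0,5],[0,0,1.6],[0,0,0],[0,0,0],[0,0,0],[0,0,0],[0,0,-3],[0,0,-6],[0,0,-6]],"spin":[0,0,0,0,0,0,0,0,0,0],"grip":[0,0,0,0.9,0.9,0.9,0.9,0.9,0.9,0.9]}' 60
```

```text
t: 34.3
position: [0.3207, 0.0548, 0.1812]
tool_rot: [-0.002, 0.006, 1.0, 0.0]
wrist_force: [1.9, -0.3, -5.8]
gripper_width: 0.0592
gripper_force: 69.3
```

```bash
python3 -m crank '{"offset":[[0,0,-1.2],[-3.9,2.6,0],[-3.9,2.6,0],[-3.9,2.6,0],[-3.9,2.6,0],[-3.8,2.6,0],[-3.7,2.8,0],[0,0,0],[0,0,0],[0,0,0]],"spin":[0,0,0,0,0,0,0,0,0,0],"grip":[0.9,0.9,0.9,0.9,0.9,0.9,0.9,0.9,0.9,0.9]}' 60
python3 - <<'E'
from cell import r
import cv2,pickle
from h import *
f=r.grab_frame("wrist");pickle.dump(f,open('w9.pkl','wb'));cv2.imwrite('pics/w9.png',f['image'][:,:,::-1])
P=cloud(f);s=r.state();print(s['position'],s['tool_rot'])
fl=(abs(P[...,2]-.085)<.004)
q=P[170:200,0:512];
fr=(abs(P[...,2]-.107)<.003);
for v in range(100,150,8):
    u=np.where(fr[v])[0];print(v,[ (int(a[0]),int(a[-1]),(P[v,a[0]]*1000).round(1)[:2].tolist(),(P[v,a[-1]]*1000).round(1)[:2].tolist()) for a in np.split(u,np.where(np.diff(u)>3)[0]+1) if len(a)>5])
q=P[120:380,150:400].reshape(-1,3);q=q[(q[:,2]>.2)&(q[:,2]<.245)];q=q[abs(q[:,2]-np.median(q[:,2]))<.004];print('dee top',rect(q[:,:2]),np.median(q[:,2]),q.min(0),q.max(0))
E
```

```text
t: 35.55
position: [0.5529, 0.2095, 0.19]
tool_rot: [-0.003, 0.006, 1.0, 0.0]
wrist_force: [0.0, -0.5, -5.9]
gripper_width: 0.0595
gripper_force: 69.3
[0.55328649 0.20955165 0.19051641] [-2.06027990e-03  5.81163965e-03  9.99980953e-01  2.69742875e-04]
100 []
108 []
116 []
124 [(57, 185, [495.2, 66.9], [496.2, 158.3]), (192, 319, [496.2, 163.2], [497.2, 254.3]), (327, 455, [497.3, 260.3], [498.4, 351.6])]
132 [(59, 185, [500.7, 68.1], [501.9, 157.7]), (193, 319, [501.8, 163.7], [503.0, 255.0]), (326, 454, [503.1, 260.2], [504.0, 351.8])]
140 [(60, 186, [506.4, 67.6], [507.6, 158.0]), (193, 210, [507.6, 163.3], [507.9, 175.4]), (301, 318, [508.7, 242.2], [508.5, 254.1]), (326, 352, [508.7, 260.1], [509.1, 279.6]), (425, 452, [509.6, 332.3], [509.8, 351.6])]
148 [(0, 7, [511.4, 24.9], [512.1, 25.9]), (61, 186, [512.5, 65.5], [513.2, 158.1]), (194, 210, [513.3, 163.8], [513.6, 175.3]), (301, 318, [514.5, 242.4], [514.4, 254.5]), (325, 350, [514.6, 259.9], [514.7, 278.1]), (442, 451, [515.3, 344.3], [515.6, 351.8])]
dee top (array([545.2, 209.5]), array([85.5, 72.6]), 89.58) 0.2262856731724251 [0.50872046 0.16671156 0.22208848] [0.58168196 0.25218271 0.230086  ]
```

View pics/w9.png

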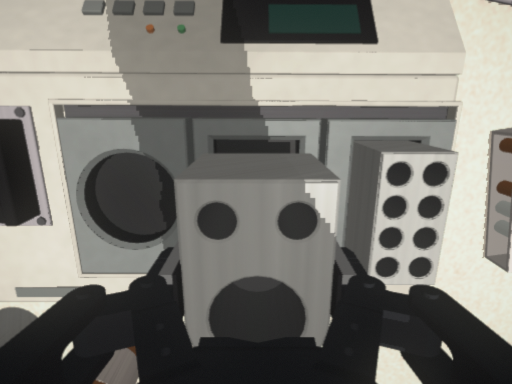

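```bash
python3 -m crank '{"offset":[[-0.12,-0.07,2.5],[0,0,2.6],[0,0,0.3],[0,0,0.4],[0,0,0.4],[0,0,0.4],[0,0,0.4],[0,0,0.3],[0,0,0],[0,0,0]],"spin":[0,0,0,0,0,0,0,0,0,0],"grip":[0.9,0.9,0.9,0.9,0.9,0.9,0.9,0.9,0.9,0.9]}' 60
```

```text
t: 36.85
position: [0.5554, 0.2096, 0.1177]
tool_rot: [-0.002, 0.006, 1.0, 0.0]
wrist_force: [0.6, -0.2, -5.5]
gripper_width: 0.0591
gripper_force: 69.7
```

```bash
python3 -m crank '{"offset":[[0,0,0.2],[0,0,0.2],[0,0,0],[0,0,0],[0,0,0],[0,0,0],[0,0,0],[0,0,-3],[0,0,-5],[0,0,-5]],"spin":[0,0,0,0,0,0,0,0,0,0],"grip":[0.9,0.9,0.9,0,0,0,0,0,0,0]}' 60
python3 - <<'E'
from cell import r
from h import *
f=r.grab_frame("wrist")
P=cloud(f)[100:330,130:380].reshape(-1,3);q=P[(P[:,2]>.13)&(P[:,2]<.16)&(P[:,1]<.26)];k=q[abs(q[:,2]-np.median(q[:,2]))<.005]
print(rect(k[:,:2]),np.percentile(k[:,2],[2,50,98]),len(k));A=np.c_[k[:,:2],np.ones(len(k))];print(np.linalg.lstsq(A,k[:,2],rcond=None)[0],r.state()['position'])
f=r.grab_frame("top");P=cloud(f);l=P[180:215,215:245].reshape(-1,3);l=l[l[:,2]>.14];print('lever',np.median(l,0),len(l),np.percentile(l,[5,95],axis=0))
E
```

```text
t: 38.1
position: [0.5554, 0.2093, 0.2452]
tool_rot: [-0.002, 0.006, 1.0, 0.0]
wrist_force: [0.2, -0.2, 0.3]
gripper_width: 0.0854
gripper_force: 0.0
(array([556.3, 209. ]), array([60.2, 89.4]), 89.3) [0.14745436 0.15007888 0.15148259] 5307
[-0.00271399  0.00033071  0.15141996] [0.55858592 0.21016506 0.25291167]
lever [0.52789762 0.00073449 0.16707574] 29 [[ 0.52359511 -0.009355    0.14958413]
 [ 0.53435769  0.01109851  0.17319339]]
```

```bash
python3 -m crank '{"offset":[[-0.9,-5.2,0],[-0.8,-5.2,0],[-0.8,-5.2,0],[-0.8,-5.2,0],[0,0,0],[0,0,0],[0,0,2],[0,0,2],[0,0,0],[0,0,0]],"spin":[0,0,0,0,0,0,0,0,0,0],"grip":[1,1,1,1,1,1,1,1,1,1]}' 40
python3 - <<'E'
from cell import r
from h import *
f=r.grab_frame("wrist");cv2.imwrite('pics/w10.png',f['image'][:,:,::-1])
P=cloud(f);q=P.reshape(-1,3);q=q[(q[:,2]>.125)&(q[:,2]<.18)&(abs(q[:,1])<.025)&(abs(q[:,0]-.53)<.06)];print(len(q),np.percentile(q,[2,50,98],axis=0).round(4).tolist())
E
```

```text
t: 39.45
position: [0.5865, 0.0021, 0.2044]
tool_rot: [-0.001, 0.005, 1.0, 0.0]
wrist_force: [-0.1, -0.7, 0.9]
gripper_width: -0.0
gripper_force: 0.0
845 [[0.525, -0.0096, 0.1284], [0.5303, 0.0007, 0.1681], [0.5369, 0.0105, 0.1698]]
```

View pics/w10.png

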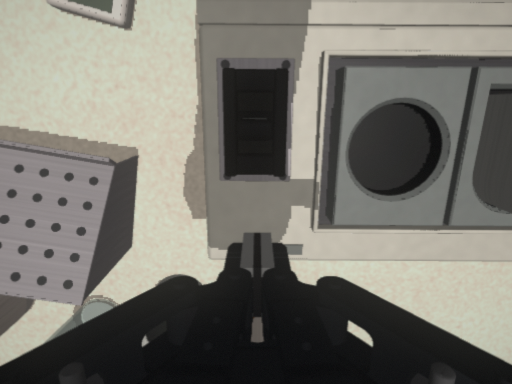

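The lever is at (257,118), and the shut fingers are in line with it (257) on its far side. I'll lower them and push towards the robot.

```bash
python3 -m crank '{"offset":[[0,0,3],[0,0,3],[0,0,0.9],[2,0,0],[1,0,0],[0.6,0,0],[0.6,0,0],[0.6,0,0],[0.4,0,0],[0,0,0]],"spin":[0,0,0,0,0,0,0,0,0,0],"grip":[1,1,1,1,1,1,1,1,1,1]}' 40
```

```text
t: 40.75
position: [0.5361, 0.0016, 0.1359]
tool_rot: [0.001, 0.006, 1.0, 0.0]
wrist_force: [4.5, 0.6, 0.5]
gripper_width: 0.0001
gripper_force: 2.4
```

```bash
python3 -m crank '{"offset":[[0.2,0,0],[0.2,0,0],[0.1,0,0],[0,0,0],[0,0,0],[0,0,0],[0,0,0],[0,0,0],[0,0,0],[0,0,0]],"spin":[0,0,0,0,0,0,0,0,0,0],"grip":[1,1,1,1,1,1,1,1,1,1]}' 40
```

```text
t: 42.0
position: [0.5305, 0.0017, 0.1353]
tool_rot: [-0.0, 0.006, 1.0, 0.0]
wrist_force: [5.4, 1.0, -1.2]
gripper_width: -0.0003
gripper_force: 2.1
```

```bash
python3 -m crank '{"offset":[[0.1,0,0],[0.1,0,0],[0.1,0,0],[0,0,0],[0,0,0],[0,0,0],[0,0,0],[0,0,0],[0,0,0],[0,0,0]],"spin":[0,0,0,0,0,0,0,0,0,0],"grip":[1,1,1,1,1,1,1,1,1,1]}' 40
```

```text
t: 43.25
position: [0.5283, 0.0016, 0.1355]
tool_rot: [0.001, 0.006, 1.0, 0.0]
wrist_force: [7.0, 0.5, -1.6]
gripper_width: -0.0001
gripper_force: 2.6
```

```bash
python3 -m crank '{"offset":[[0.1,0,0],[0.1,0,0],[0.1,0,0],[0.1,0,0],[0,0,0],[0,0,0],[0,0,0],[0,0,0],[0,0,0],[0,0,0]],"spin":[0,0,0,0,0,0,0,0,0,0],"grip":[1,1,1,1,1,1,1,1,1,1]}' 40
```

```text
t: 44.5
position: [0.5276, 0.0015, 0.1366]
tool_rot: [0.004, 0.006, 1.0, 0.0]
wrist_force: [12.4, -0.5, -2.0]
gripper_width: 0.0001
gripper_force: 5.1
```

```bash
python3 -m crank '{"offset":[[0.15,0,0],[0.15,0,0],[0,0,0],[-3,0,0],[0,0,-4],[0,0,-4],[4,0,0],[4,0,0],[0,0,0],[0,0,0]],"spin":[0,0,0,0,0,0,0,0,0,0],"grip":[1,1,1,1,1,1,1,1,1,1]}' 40
python3 - <<'E'
from cell import r
from h import *
for n in("wrist","top"):
    P=cloud(r.grab_frame(n));q=P.reshape(-1,3);q=q[(q[:,2]>.145)&(q[:,2]<.17)&(abs(q[:,1])<.02)&(abs(q[:,0]-.53)<.06)]
    print(n,len(q),np.percentile(q,[2,50,98],axis=0).round(4).tolist() if len(q) else '')
E
```

```text
t: 45.75
position: [0.4696, 0.0022, 0.2152]
tool_rot: [-0.001, 0.006, 1.0, 0.0]
wrist_force: [-0.1, 1.4, -1.0]
gripper_width: 0.0004
gripper_force: 0.0
wrist 0 
top 0
```

```bash
python3 -m crank '{"offset":[[0,0,4],[0,0,3],[0,0,1],[-2,0,0],[-1,0,0],[-0.7,0,0],[-0.7,0,0],[-0.7,0,0],[-0.7,0,0],[0,0,0]],"spin":[0,0,0,0,0,0,0,0,0,0],"grip":[1,1,1,1,1,1,1,1,1,1]}' 40
python3 -m crank '{"offset":[[-0.3,0,0],[-0.2,0,0],[-0.2,0,0],[-0.1,0,0],[0,0,0],[0,0,0],[0,0,0],[0,0,0],[0,0,0],[0,0,0]],"spin":[0,0,0,0,0,0,0,0,0,0],"grip":[1,1,1,1,1,1,1,1,1,1]}' 40
```

```text
t: 47.1
position: [0.527, 0.0017, 0.1347]
tool_rot: [-0.002, 0.006, 1.0, 0.0]
wrist_force: [-3.3, -0.5, 0.9]
gripper_width: 0.0002
gripper_force: 1.8
t: 48.35
position: [0.5321, 0.0018, 0.1338]
tool_rot: [-0.004, 0.006, 1.0, 0.0]
wrist_force: [-8.1, 0.3, 0.9]
gripper_width: 0.0003
gripper_force: 4.1
```

```bash
python3 -m crank '{"offset":[[-0.2,0,0],[-0.2,0,0],[-0.1,0,0],[0,0,0],[0,0,0],[0,0,0],[0,0,0],[0,0,0],[0,0,0],[0,0,0]],"spin":[0,0,0,0,0,0,0,0,0,0],"grip":[1,1,1,1,1,1,1,1,1,1]}' 40
```

```text
t: 49.6
position: [0.5326, 0.0018, 0.1336]
tool_rot: [-0.008, 0.006, 1.0, 0.0]
wrist_force: [-20.2, -1.3, 11.3]
gripper_width: 0.0002
gripper_force: 11.6
```

```bash
python3 -m crank '{"offset":[[3,0,0],[1.5,0,0],[0,0,-4],[0,0,-4],[0,0,-4],[5,0,0],[5,0,0],[3,0,0],[0,0,0],[0,0,0]],"spin":[0,0,0,0,0,0,0,0,0,0],"grip":[1,1,1,1,1,1,1,1,1,1]}' 40
python3 - <<'E'
from cell import r
from h import *
f=r.grab_frame("top");P=cloud(f);q=P.reshape(-1,3)
l=q[(q[:,2]>.14)&(q[:,2]<.175)&(abs(q[:,1])<.02)&(abs(q[:,0]-.55)<.06)];print(len(l),np.percentile(l,[2,50,98],axis=0).round(4).tolist())
for n,c in(('rect',(.556,.306)),('dee',(.555,.209))):
    k=q[(abs(q[:,0]-c[0])<.055)&(abs(q[:,1]-c[1])<.04)&(q[:,2]>.135)];print(n,rect(k[:,:2]),np.median(k[:,2]))
cv2.imwrite('pics/fin.png',cv2.resize(f['image'][120:260,100:370,::-1],None,fx=2.9,fy=2.9))
E
```

```text
t: 50.85
position: [0.3671, 0.0033, 0.256]
tool_rot: [0.0, 0.006, 1.0, 0.0]
wrist_force: [0.3, 0.5, 1.2]
gripper_width: 0.0003
gripper_force: 0.0
41 [[0.5443, -0.0086, 0.1422], [0.5528, -0.0008, 0.1571], [0.5631, 0.0093, 0.1671]]
rect (array([555.3, 306. ]), array([47.5, 91.3]), 88.83) 0.14879769413436084
dee (array([553.9, 209.1]), array([87.9, 62. ]), 0.54) 0.15016282784229554
```

View pics/fin.png

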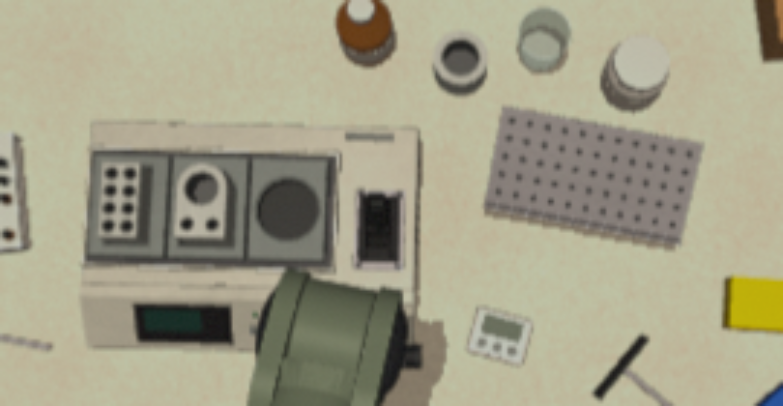

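The final view shows the rect block seated at (122,200), the dee at (202,203) and the lever tilted away at (378,205). Everything else is in place. One quick check of the lever angle before I hand in.

Run:
```python
from cell import r
from h import *
for n in("scene","top"):
    q=cloud(r.grab_frame(n)).reshape(-1,3)
    l=q[(q[:,2]>.118)&(q[:,2]<.175)&(abs(q[:,1]-.001)<.02)&(abs(q[:,0]-.545)<.05)]
    print(n,len(l))
    for z in np.arange(.12,.17,.008):
        k=l[abs(l[:,2]-z)<.004]
        if len(k):
            print(z.round(3),len(k),np.percentile(k[:,0],[5,50,95]).round(4))
```

```text
scene 48
0.12 2 [0.5383 0.5398 0.5413]
0.128 6 [0.5371 0.5438 0.547 ]
0.136 6 [0.5419 0.5441 0.5533]
0.144 3 [0.5452 0.5455 0.5506]
0.152 8 [0.5478 0.5531 0.5583]
0.16 22 [0.5543 0.5592 0.5635]
0.168 1 [0.5584 0.5584 0.5584]
top 70
0.12 13 [0.5078 0.5371 0.5571]
0.128 7 [0.536  0.5393 0.5447]
0.136 12 [0.5387 0.5424 0.5455]
0.144 6 [0.5443 0.5476 0.5479]
0.152 8 [0.547  0.5499 0.5505]
0.16 16 [0.5524 0.5573 0.5625]
0.168 8 [0.5524 0.5566 0.5605]
```

```bash
python3 -c "
from cell import r
print(r.close_job())"
```

```text
the job is handed in; nothing more can be done
None
```

The job is handed in, at about 51 s: both blocks measured fully seated in their own nests and let go, then the cutout lever pushed to the off stop and thrown to the on stop. That each stop was reached is judged from contact force and tip position, not read directly; the rect block was half-turned in the hand by a set-down and regrip on the bench, where both blocks were also levelled.

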